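# Level a sprung model-railway bridge span with its stop screw

## Robot

A 6-joint arm with a two-finger parallel gripper is mounted at the origin on a cart in front of the work surface, level with it; the furniture and walls round the work are solid. World frame = base frame: x ahead of the robot, y to its left, z up, the work surface at z = 0. Lengths are in m, angles in rad, forces in N, time in s.
With the tool pointing down it reaches from about 0.35 to 0.85 m from the base axis. Payload 8.1 kg.
Tool frame: the origin (TCP) lies at the very end of the fingers, on their centre line; the grasp point (between the pads) lies 19 mm behind it; z points along the fingers, y is the line along which they close (so a half turn about z gives the same grasp; the last joint's range is limited). The gripper opens to 93 mm and grips with 3 to 60 N. Pads are 15 mm wide; open, the fingers measure 128 mm over their backs; the gripper's body (75 mm by 188 mm) begins 65 mm behind the grasp point.
Start: joints at [1.115, 0.13, 1.488, -0, 1.523, -0.085], TCP at [0.217, 0.559, 0.219] pointing down, gripper open.
Joint ranges: [-2.96, 2.96], [-0.89, 2.26], [0.02, 2.5], [-1.34, 4.48], [0, 2.73], [-2.66, 2.66]. Speed limits (rad/s): [2.39, 2.39, 2.79, 3.14, 3.14, 3.14].

## Interface

Orientations are given as a rotation vector (axis times angle).
In Python, from plant import read_state, eyes, workorder gives the robot as it stands. The module is installed in compiled form; this text tells all that it offers.
- The arm moves only by the tool play_rows, never from a script. Its argument "targets" is one flat list of numbers, 4 for each row, row after row: the shift along the tool's x, y, z in cm, then the turn about the tool's z in degrees. In form: [dx, dy, dz, roll, dx, dy, dz, roll, ...]. A call has 1 to 8 rows; each row is the pose to reach, as a shift and turn from the pose commanded when the call began, along the tool's axes at that moment; what a row does not reach only later rows make up. A row lasts 1/12 s, in which the tool goes at most 41.7 mm and 7.16 degrees, less where a joint would pass 70% of its speed; a pose out of reach is approached as far as the arm can. A call with a gripper value outside its range is refused whole. "grip" is the finger opening in cm, from 0 to 9.3, set as the call begins (left out, the last holds). The fingers move at their own pace and stop on an object; "grip_force" is the grip in N (left out, the last holds). Time passes only in rows, so rows that repeat a pose let the fingers close. It gives the time, the measured TCP pose, the force, the opening and the grip force at its end, in the units of the state.
- read_state(): the state, without advancing time (a new reading comes with each control period).
- eyes.read_camera(name): name is "scene" or "side" or "wrist"; returns a dict with "image" (384x512x3 uint8, red, green, blue), "vfov" (degrees; the focal length in pixels is half the picture's height over the tangent of half this angle, whatever the lens; pixels are square), "cx", "cy" (the principal point, pixels), "cam_to_world" (4x4, takes a point from camera to world coordinates); the wrist camera has in their place "T_tool_cam" (4x4, takes a point from camera to tool coordinates, whose origin is the TCP and whose axes are the flange's). Camera axes: x right, y up, looking along -z (the intrinsics and any distortion apply to the point x, -y, -z); pixel columns grow to the right and rows downward; lengths in m; the calibration is good to about 2 mm. A picture is of the moment at which its call begins: read the wrist's pose just before it. There is no depth.
- workorder.close_job(): hands the job in; it is judged then, once.
The state is a dict: "t": time; "q": joint angles; "dq": joint speeds; "joint_torque": joint torques, N m; "tool_pos": TCP position; "orientation": TCP orientation; "force": force on the tool from outside, world axes, zero at the start; "wrist_torque": the same for the moment, N m; "opening": finger opening in m; "gripper_force": force on a finger pad.
Only numpy, scipy, OpenCV 4.12 (cv2) and the standard library are available. Lean on these libraries where they do the work, as an engineer would, in place of code of your own. Each camera call takes 0.05 s, during which the arm holds its last target. There are 200 camera calls.

## Task

The hinged bridge span on the bench must lie level when it is held down on its stop. Stand the yellow pocket spirit level on its foot in the trough beside the track, seated on the deck along its whole length, and let go of it; then grip the black knob of the stop screw at the free end, press the span down onto its rubber stop with a steady, moderate push and turn the knob until the bubble rests centred between the two black lines. Finish while still gripping the knob and pressing the span down with the bubble centred, so that the lock ring can be tightened, and leave everything else on the bench where it is.

Things in the scene. Friction and masses are not known exactly. Their poses are not given: they have to be found in the camera images.
- level: Loose yellow pocket spirit level, 80 g: 10 mm thick (x), 96 long (y), 30 tall (z), standing on its narrow foot on the worktop; origin at the foot's centre. Tips over easily; grip it across the 10 mm at mid length from above. Green vial along its top edge at mid length, seen from above and both sides. Either end may point either way in the trough.
- bubble (a joint): Pale bubble's place in the vial, m along the level's y: 0 centred, positive towards the level's +y end, stops at +-0.016. It drifts to the higher end, 0.5 mm per milliradian of slope, and settles in about 1.5 s. Bubble 10 mm long, black lines 16 mm apart: between them means within +-0.003.
- trough (a point): Centre of the trough's floor (the deck); axes of the span: y along it to the hinge, z up. The trough is a slot for the level, inside 13 mm wide (x), 110 long (y); straight walls 12 mm high, flared lips up to 15 mm; 8 mm high plates close its ends. Tilts with the span; at the start about 50 mm above the worktop.
- knob: Black knob of the stop screw on the deck, 93 mm from the trough towards its -y, 3 mm to its +x. Origin on the knob's axis at deck height. Grip part round, 30 mm across, 16 to 37 mm above the origin; under it a brass flange, 37 mm across, turns along and fingertips may press on its top (16 mm up). Upper face has a white mark.
- screw (a point): Where the screw passes the deck under the knob (same point and axes as the span there). Clockwise from above drives the screw out below and lifts the free end, 2.5 mm a radian; counter-clockwise lowers it. Stiff (0.08 N m), stays as left. At the start 0.7 to 1.8 rad too far in: span pressed down lies low here, bubble towards the hinge. Turns at least 0.4 rad past level.
- stop_pad (a joint): How far the rubber stop under the screw is squeezed, in m: 0 when the span is off its stop, 1 mm for each 8 N on the stop, at most 0.004.
- bridge: Fixed bridge module, 72 mm (x) by 228 mm (y, line of the track); origin under its centre. Piers 46 mm high at both ends. The span (70 x 176 mm deck) is hinged at the +y pier, 160 mm from the knob. A spring holds its free end 8 mm up; it takes about 4 N at the knob to reach the stop: push 7 to 15 N. Level, the deck top is 46 mm up. On the +x half a track, 5 mm high, and a girder, 15 mm high.
- screwdriver_yel: Bystander, leave it: yellow-handled screwdriver, 114 mm long; origin at the centre of its underside.
- flat_pliers: Bystander, leave it: red-handled flat pliers, 148 mm long; origin at the centre of its underside.
- side_cutter: Bystander, leave it: blue-handled side cutter, 124 mm long; origin at the centre of its underside.
- paint_pot_a: Bystander, leave it: paint pot with red lid, 33 mm across, 34 mm tall; origin at the centre of its underside.
- paint_pot_b: Bystander, leave it: paint pot with green lid, 33 mm across, 34 mm tall; origin at the centre of its underside.
- pin_tin: Bystander, leave it: round dark green tin, 57 mm across, 29 mm tall; origin at the centre of its underside.
- terminal_block: Bystander, leave it: white terminal strip, 18x60x15 mm; origin at the centre of its underside.

How it is judged:
By the outcome, as a careful person would: the job done as asked, in the order asked, and still so for the second after the job is handed in, while the arm keeps its last pose, push and grip.
It also fails if it takes over 61 s, if anything falls off the work surface, if the arm or the gripper's body presses on something with over 40 N, if the wrist force passes 120 N, or if a joint passes its speed limit or range.

## Working session

There is one attempt and no reset: what is moved stays moved. The work goes in short steps, Python scripts to look and compute and a tool call to move; the robot and the scene stay as the last step left them, time stands still between calls to the robot, and variables do not carry over. Pictures are saved under pics/ and viewed, at most 10 in all, crops included, and the job is handed in when it is done.

Besides the shell and the picture viewer there is one more tool, called as a command line: name --argument value ..., lists and objects as JSON in quotes. play_rows: Moves the arm, as the interface text tells. Its arguments: {"type":"object","properties":{"targets":{"type":"array"},"grip":{"type":"number"},"grip_force":{"type":"number"}},"required":["targets"]}

```bash
mkdir -p pics
python3 - <<'E'
from plant import read_state, eyes
import cv2,numpy as np
s=read_state();print({k:np.round(v,4).tolist() for k,v in s.items()})
ims=[]
for n in("scene","side","wrist"):
    c=eyes.read_camera(n);cv2.imwrite(f"pics/{n}0.png",c["image"][:,:,::-1])
    print(n,{k:(np.round(v,4).tolist() if k!="image" else 0) for k,v in c.items()})
    np.save(f"{n}0.npy",c,allow_pickle=True)
E
```

```text
{'t': 0.0, 'q': [1.1146, 0.1312, 1.4893, 0.0, 1.523, -0.0854], 'dq': [-0.0001, -0.0001, 0.0003, -0.0009, 0.0007, -0.0], 'joint_torque': [-0.0001, -55.9847, -49.1748, 0.0768, 0.0356, -0.0002], 'tool_pos': [0.2171, 0.5587, 0.2176], 'orientation': [-0.5789, -3.0873, 0.0028], 'force': [1.1702, -0.0909, -0.1448], 'wrist_torque': [-0.0096, 0.0571, -0.0176], 'gripper_force': 0.0, 'opening': 0.0933}
scene {'image': 0, 'vfov': 43.3558, 'cx': 256.5443, 'cy': 191.4434, 'cam_to_world': [[-0.9417, 0.2362, -0.2394, 0.2348], [-0.3363, -0.667, 0.6648, 0.868], [-0.0027, 0.7066, 0.7076, 1.0771], [0.0, 0.0, 0.0, 1.0]]}
side {'image': 0, 'vfov': 55.2749, 'cx': 256.9461, 'cy': 193.1361, 'cam_to_world': [[-0.9776, -0.1668, 0.1281, 0.7082], [0.2102, -0.7554, 0.6206, 0.4898], [-0.0067, 0.6337, 0.7736, 0.7667], [0.0, 0.0, 0.0, 1.0]]}
wrist {'image': 0, 'vfov': 64.106, 'cx': 255.6388, 'cy': 188.5731, 'T_tool_cam': [[-0.0001, 0.9708, 0.24, 0.0661], [1.0, -0.0, 0.0003, -0.0003], [0.0002, 0.24, -0.9708, -0.1653], [0.0, 0.0, 0.0, 1.0]]}
```

View pics/scene0.png

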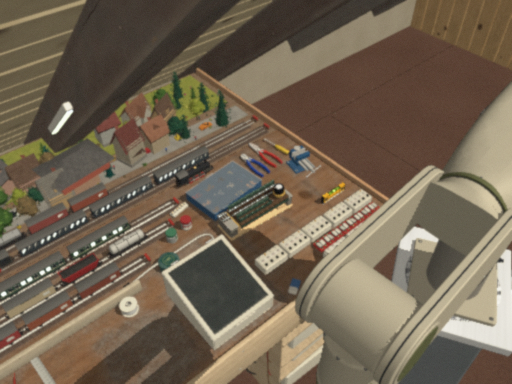

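View pics/side0.png

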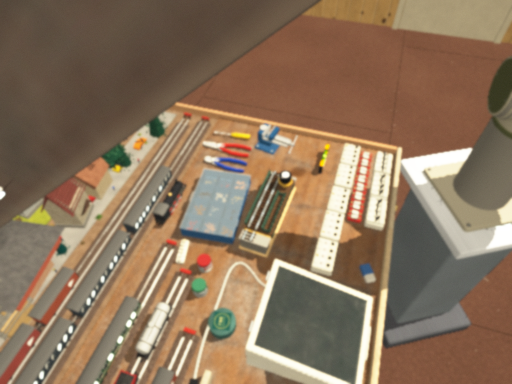

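The scene view shows the level lying near (333,192) and the knob near (278,190). In the side view they're at (323,160) and (285,178), with the bridge running down to (255,240).

```bash
cat > h.py <<'E'
import numpy as np,cv2
from scipy.spatial.transform import Rotation as R
def ray(c,T,u,v):
    f=192/np.tan(np.radians(c["vfov"]/2))
    d=T[:3,:3]@np.array([(u-c["cx"])/f,-(v-c["cy"])/f,-1]);return T[:3,3],d
def onz(c,T,u,v,z):
    o,d=ray(c,T,u,v);return o+d*(z-o[2])/d[2]
def toolT(s):
    T=np.eye(4);T[:3,:3]=R.from_rotvec(s["orientation"]).as_matrix();T[:3,3]=s["tool_pos"];return T
def yellow(im,sat=120):
    h=cv2.cvtColor(im,cv2.COLOR_RGB2HSV);return cv2.inRange(h,(20,sat,90),(35,255,255))
def tri(r1,r2):
    (o1,d1),(o2,d2)=r1,r2
    A=np.c_[d1,-d2];x=np.linalg.lstsq(A,o2-o1,rcond=None)[0]
    p,q=o1+d1*x[0],o2+d2*x[1];return (p+q)/2,np.linalg.norm(p-q)
E
python3 - <<'E'
from h import *
for n,roi in(("scene",(310,170,360,215)),("side",(305,135,340,180))):
    c=np.load(n+"0.npy",allow_pickle=True).item();T=c["cam_to_world"];im=c["image"]
    x0,y0,x1,y1=roi;m=yellow(im[y0:y1,x0:x1]);p=cv2.findNonZero(m).reshape(-1,2)+[x0,y0]
    r=cv2.minAreaRect(p.astype(np.float32));b=cv2.boxPoints(r);print(n,len(p),r)
    s=b[np.argsort(np.linalg.norm(b-b[0],axis=1))];e1=(s[0]+s[1])/2;e2=(s[2]+s[3])/2
    for e in(e1,e2):print(onz(c,T,*e,.015))
    k=dict(scene=(278,187),side=(285,176),)[n]
    print("knob",onz(c,T,*k,.09)); 
    far=dict(scene=(230,228),side=(255,240))[n];print("far",onz(c,T,*far,.046))
    cr=im[140:260,200:350] if n=="scene" else im[125:265,220:350]
    cv2.imwrite(f"pics/{n}c.png",cv2.resize(cr[:,:,::-1],None,fx=4,fy=4,interpolation=2))
E
```

```text
scene 93 ((332.5540466308594, 191.17567443847656), (6.044877052307129, 25.341983795166016), 54.462318420410156)
[ 0.39432665 -0.16802406  0.015     ]
[ 0.34893591 -0.25276215  0.015     ]
knob [ 0.5160513  -0.09745802  0.09      ]
far [0.60518104 0.06064147 0.046     ]
side 109 ((324.25, 154.74998474121094), (6.008327484130859, 22.76839828491211), 18.434947967529297)
[ 0.38721492 -0.1727963   0.015     ]
[ 0.33828741 -0.25251094  0.015     ]
knob [ 0.51671425 -0.09174201  0.09      ]
far [0.62253335 0.04690373 0.046     ]
```

View pics/sidec.png

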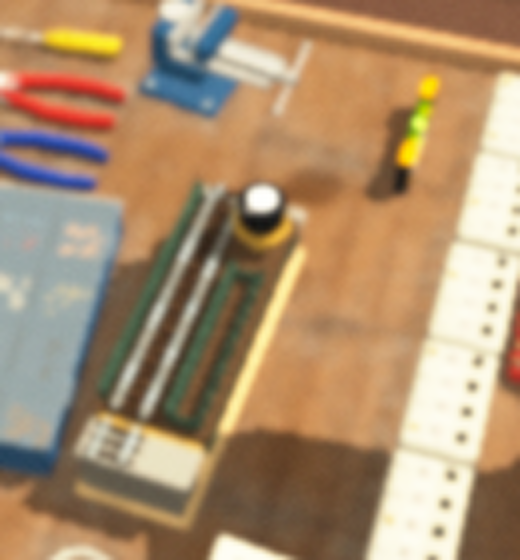

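The crop shows the level at about 60° yaw (black end toward +y), roughly parallel to the bridge. The trough is the dark green slot on the bridge's near side. I'll move to above the level and look closer.

play_rows --targets '[-4,-1.5,0,7,-8,-3,0,14,-12,-5,0,21,-16,-6.5,0,28,-19,-8.5,0,35,-23,-10,0,42,-26,-11.5,0,49,-29,-13,0,56]' --grip 5

```text
t: 0.82
tool_pos: [0.4417, 0.331, 0.2184]
orientation: [1.969, 2.448, -0.0]
force: [-0.3, -0.0, -0.5]
opening: 0.0506
gripper_force: 0.0
```

play_rows --targets '[-3.7,-1.3,0,4,-7.4,-2.6,0,7,-11,-3.9,0,10,-14.8,-5.2,0,14,-18.5,-6.5,0,18,-22.2,-7.8,0,22,-25.9,-9.1,0,26,-29.6,-10.4,0,30]'

```text
t: 1.48
tool_pos: [0.4037, 0.0197, 0.2185]
orientation: [2.532, 1.859, 0.0]
force: [0.7, -0.7, -0.6]
opening: 0.0501
gripper_force: 0.0
```

play_rows --targets '[-3.8,0.8,0.6,2,-7.6,1.6,1.2,4,-11.4,2.4,1.8,6,-15.2,3.2,2.4,8,-19,3.9,3,10,-22,4.5,3.5,12,-23.2,4.7,4,13,-23.2,4.7,4,13]'

```text
t: 2.15
tool_pos: [0.3794, -0.2159, 0.1773]
orientation: [-2.726, -1.558, 0.002]
force: [-1.2, -0.1, -0.1]
opening: 0.0501
gripper_force: 0.0
```

play_rows --targets '[0,0,0,0,0,0,0,0]'

```text
t: 2.32
tool_pos: [0.3808, -0.2131, 0.1786]
orientation: [-2.723, -1.566, -0.0]
force: [-0.3, 0.2, 0.8]
opening: 0.0501
gripper_force: 0.0
```

```bash
cat > look.py <<'E'
import sys
from h import *
from plant import read_state, eyes
def look(name):
    s=read_state();c=eyes.read_camera("wrist");c["TW"]=toolT(s)@c["T_tool_cam"];c["s"]=s
    cv2.imwrite(f"pics/{name}.png",c["image"][:,:,::-1]);np.save(name+".npy",c,allow_pickle=True);return c
if __name__=="__main__":
    c=look(sys.argv[1]);print(c["s"]["tool_pos"],c["s"]["orientation"],c["s"]["q"])
E
python3 look.py w1
python3 - <<'E'
from h import *
c=np.load("w1.npy",allow_pickle=True).item();im=c["image"];m=yellow(im)
n,l,st,ce=cv2.connectedComponentsWithStats(m)
for i in range(1,n):
    if st[i,4]>60:print(st[i],ce[i])
E
```

```text
[ 0.38080705 -0.21307169  0.17862642] [-2.72251064e+00 -1.56624384e+00 -4.74947283e-04] [-6.28222698e-01 -3.06969002e-01  1.97285061e+00  5.65833914e-04
  1.47622988e+00 -1.01590241e-01]
[236 128   9  20 165] [240.13333333 137.32121212]
[237 150   8  21 138] [240.36956522 158.46376812]
[237 179  10  13  95] [240.68421053 185.28421053]
[449 184  55  16 611] [475.25204583 191.35351882]
[237 196   8  17 133] [240.52631579 204.06015038]
```

View pics/w1.png

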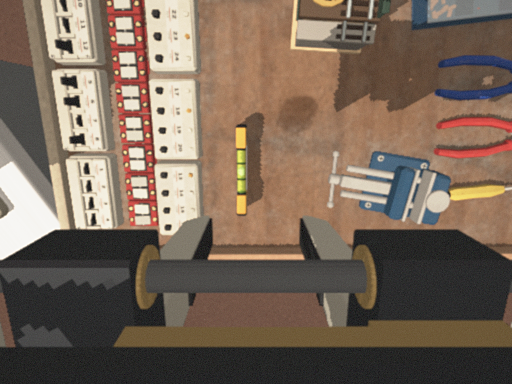

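The wrist view shows the level at column ~240, rows 125–214, almost parallel to the image rows' vertical. The vial is at mid length, (240,172).

Run:
```python
from h import *
c=np.load("w1.npy",allow_pickle=True).item();T=c["TW"];im=c["image"]
h=cv2.cvtColor(im,cv2.COLOR_RGB2HSV)
m=cv2.inRange(h[115:225,225:256],(18,120,60),(75,255,255))
ys,xs=np.nonzero(m);print(ys.min()+115,ys.max()+115)
for y in (130,205):
    r=np.nonzero(m[y-115-2:y-115+3])[1]+225;print(y,r.min(),r.max(),r.mean())
a=onz(c,T,240.7,ys.min()+115-.5,.03);b=onz(c,T,240.7,ys.max()+115.5,.03)
ctr=(a+b)/2;print(a,b,np.linalg.norm(a-b),ctr)
TT=toolT(c["s"]);print("tool axes",TT[:2,:3]);d=TT[:3,:3].T@(ctr-TT[:3,3]);print("in tool",d, (TT[:3,:3].T@(a-b)))
```

```text
128 214
130 236 244 240.0
205 237 246 240.95454545454547
[ 0.39373781 -0.16102883  0.03      ] [ 0.34659909 -0.23996438  0.03      ] 0.0919395470742685 [ 0.37016845 -0.2004966   0.03      ]
tool axes [[ 5.02671282e-01  8.64477631e-01 -8.87056009e-05]
 [ 8.64477418e-01 -5.02671080e-01  7.60671063e-04]]
in tool [ 0.00543205 -0.01544974  0.14863688] [9.19332831e-02 1.07175280e-03 5.58625204e-05]
```

play_rows --targets '[0.2,-0.4,2.5,0,0.4,-0.8,5,0,0.6,-1.2,7.5,0,0.75,-1.55,10,0,0.75,-1.55,12,0,0.75,-1.55,12.5,0,0.75,-1.55,12.5,0,0.75,-1.55,12.5,0]' --grip 3

```text
t: 3.03
tool_pos: [0.3718, -0.1996, 0.0547]
orientation: [2.722, 1.566, 0.001]
force: [-0.6, -1.0, 0.3]
opening: 0.0303
gripper_force: 0.0
```

play_rows --targets '[0,0,0,0]'

```text
t: 3.12
tool_pos: [0.3724, -0.2004, 0.0555]
orientation: [2.721, 1.565, 0.002]
force: [0.7, -0.8, 1.3]
opening: 0.03
gripper_force: 0.0
```

```bash
python3 look.py w2
python3 - <<'E'
from h import *
c=np.load("w2.npy",allow_pickle=True).item();T=c["TW"];im=c["image"]
m=cv2.inRange(cv2.cvtColor(im,cv2.COLOR_RGB2HSV),(20,120,60),(75,255,255))[:,200:310]
TT=toolT(c["s"])
for y in (60,90,120,150,180,200,220,240):
    r=np.nonzero(m[y])[0]+200
    if len(r): print(y,r.min(),r.max(),[TT[:3,:3].T@(onz(c,T,u,y,.03)-TT[:3,3]) for u in (r.min()-.5,r.max()+.5)])
E
```

```text
[ 0.37236635 -0.20035145  0.05547789] [2.72118156e+00 1.56489426e+00 1.91901173e-03] [-6.15046274e-01 -2.21933945e-01  2.13790152e+00  4.96531750e-05
  1.22281731e+00 -8.80540497e-02]
200 247 259 [array([ 0.01087658, -0.00597758,  0.02545906]), array([0.01086617, 0.00242652, 0.02548261])]
220 247 258 [array([-0.0027822 , -0.00607559,  0.02546153]), array([-0.0027943 ,  0.00180967,  0.02548362])]
240 246 259 [array([-0.01689707, -0.00684486,  0.0254622 ]), array([-0.01691429,  0.00250862,  0.0254884 ])]
```

View pics/w2.png

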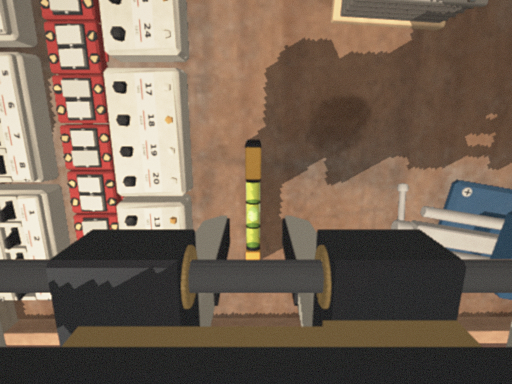

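Level centre column ~253, vial centre row ~214, and the fingers are centred at ~256.5, so the level is about 2 mm to the left.

play_rows --targets '[0.15,-0.2,0,0,0.15,-0.2,1.2,0,0.15,-0.2,2.4,0,0.15,-0.2,3.3,0,0.15,-0.2,3.65,0,0.15,-0.2,3.65,0,0.15,-0.2,3.65,0]'

```text
t: 3.75
tool_pos: [0.3701, -0.1976, 0.0174]
orientation: [-2.724, -1.565, 0.0]
force: [1.1, 0.3, 0.5]
opening: 0.0304
gripper_force: 0.0
```

play_rows --targets '[0,0,0,0,0,0,0,0,0,0,0,0,0,0,0,0,0,0,0,0,0,0,0,0]' --grip 0.5 --grip_force 15

```text
t: 4.25
tool_pos: [0.3704, -0.1978, 0.0176]
orientation: [2.723, 1.565, 0.001]
force: [0.0, 1.0, 3.8]
opening: 0.0099
gripper_force: 15.0
```

play_rows --targets '[0,0,-1,0,0,0,-3,0,0,0,-6,0,0,0,-9,0,0,0,-12,0,1,0.5,-14.5,0,3,1.3,-15,0,6,2.6,-15,0]'

```text
t: 4.92
tool_pos: [0.4239, -0.1602, 0.171]
orientation: [2.722, 1.559, 0.004]
force: [0.5, -0.3, -0.7]
opening: 0.0098
gripper_force: 15.0
```

play_rows --targets '[3,1.4,0,0,6,2.7,0,0,8,3.5,0,0,9.2,4.1,0,0,9.2,4.1,0,0,9.2,4.1,0,0,9.2,4.1,0,0]'

```text
t: 5.5
tool_pos: [0.5037, -0.1004, 0.1671]
orientation: [-2.724, -1.565, 0.001]
force: [0.2, 0.0, -1.4]
opening: 0.0097
gripper_force: 15.0
```

```bash
python3 look.py w3
```

```text
[ 0.50367043 -0.10036477  0.16711092] [-2.72374278e+00 -1.56479145e+00  1.39881551e-03] [-2.96251443e-01 -7.36115743e-02  1.79073917e+00 -4.08587544e-04
  1.42533606e+00  2.31686738e-01]
```

View pics/w3.png

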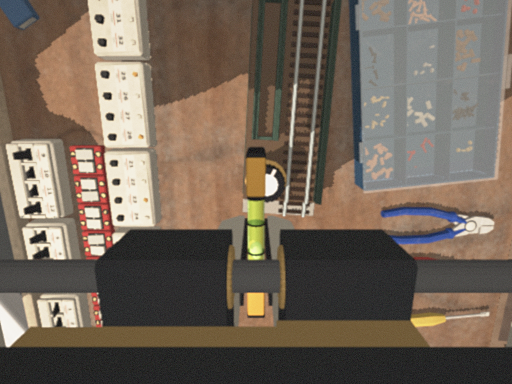

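The view shows the trough at columns ~258–282, rows 0–138, with the knob behind the level at (270,182). I'll crop to see the edges.

Run:
```python
import cv2
im=cv2.imread("pics/w3.png");cv2.imwrite("pics/w3c.png",cv2.resize(im[0:200,230:350],None,fx=3,fy=3,interpolation=2))
im=cv2.imread("pics/w3.png",0)
for y in (5,40,80,120):print(y,im[y,245:300].tolist())
```

```text
5 [81, 73, 80, 75, 85, 82, 80, 69, 67, 68, 75, 69, 71, 69, 60, 55, 46, 51, 58, 61, 69, 69, 71, 74, 68, 71, 70, 63, 70, 71, 69, 74, 71, 69, 67, 62, 59, 59, 54, 51, 57, 58, 60, 64, 69, 64, 70, 73, 70, 64, 70, 76, 69, 71, 85]
40 [87, 91, 87, 85, 87, 72, 67, 69, 68, 73, 63, 67, 61, 53, 54, 48, 55, 66, 68, 70, 69, 65, 74, 71, 73, 74, 73, 67, 71, 70, 69, 71, 70, 58, 53, 61, 61, 51, 54, 56, 62, 71, 68, 70, 68, 70, 74, 69, 69, 70, 71, 79, 106, 136, 139]
80 [137, 141, 135, 91, 67, 66, 73, 68, 70, 65, 54, 58, 58, 51, 60, 58, 65, 72, 71, 70, 69, 67, 69, 72, 73, 66, 67, 66, 73, 68, 57, 49, 63, 53, 56, 55, 59, 60, 66, 68, 67, 71, 71, 69, 66, 68, 68, 67, 81, 110, 137, 136, 100, 67, 68]
120 [137, 105, 98, 102, 99, 100, 102, 98, 95, 79, 57, 68, 88, 75, 61, 68, 73, 66, 68, 64, 70, 90, 100, 105, 103, 103, 103, 96, 81, 88, 92, 89, 93, 92, 74, 66, 72, 67, 69, 65, 70, 71, 69, 85, 95, 127, 181, 220, 206, 134, 88, 88, 97, 100, 103]
```

View pics/w3c.png

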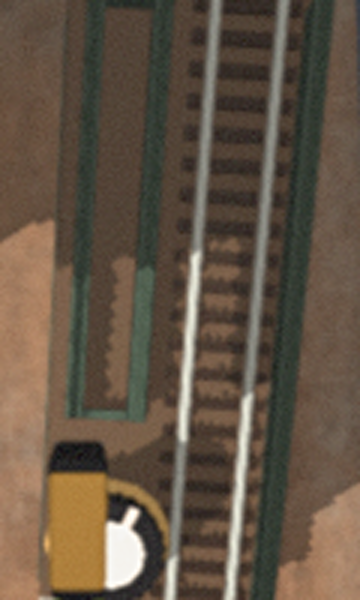

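Run:
```python
from h import *
c=np.load("w3.npy",allow_pickle=True).item();T=c["TW"];TT=toolT(c["s"])
g=lambda u,v,z:TT[:3,:3].T@(onz(c,T,u,v,z)-TT[:3,3])*1000
for n,a in dict(nearC=(265.5,137,.0675),farC=(273.3,3,.0625),nearL=(252,137,.0675),nearR=(279,137,.0675),farL=(259.3,3,.0625),farR=(287.3,3,.0625),floorN=(265.8,130,.0525),floorF=(272.7,5,.0475),nearend=(265,139,.0605),farend=(273,2.7,.0475),knob=(272,182,.095)).items():print(n,g(*a).round(1))
```

```text
nearC [45.6  8.5 99.6]
farC [149.8  14.  104.5]
nearL [45.6 -3.1 99.6]
nearR [45.6 20.  99.6]
farL [149.8   2.9 104.5]
farR [149.8  25.  104.5]
floorN [ 50.7   9.2 114.6]
floorF [153.   14.3 119.5]
nearend [ 43.4   8.3 106.6]
farend [154.7  14.5 119.5]
knob [12.4 13.  72.1]
```

play_rows --targets '[2.5,0.3,0,1,5,0.6,0,2,7.5,0.9,0,3,9.8,1.14,0,3,9.8,1.14,2.5,3,9.8,1.14,5,3,9.8,1.14,6.5,3,9.8,1.14,6.5,3]'

```text
t: 6.22
tool_pos: [0.5601, -0.0215, 0.098]
orientation: [-2.761, -1.49, 0.009]
force: [-0.7, -0.1, -1.3]
opening: 0.0099
gripper_force: 15.0
```

play_rows --targets '[0,0,0,0,0,0,0,0,0,0,0,0]'

```text
t: 6.47
tool_pos: [0.5648, -0.0217, 0.1042]
orientation: [2.763, 1.491, 0.004]
force: [-0.8, -0.5, -1.2]
opening: 0.0099
gripper_force: 15.0
```

```bash
python3 look.py w4;python3 - <<'E'
from h import *
c=np.load("w3.npy",allow_pickle=True).item();T=c["TW"];TT=toolT(c["s"])
g=lambda u,v,z:TT[:3,:3].T@(onz(c,T,u,v,z)-TT[:3,3])*1000
z=TT[2,3]+.0124
print(g(256.5,148.5,z),g(256.5,317.5,z))
im=cv2.imread("pics/w4.png");cv2.imwrite("pics/w4c.png",cv2.resize(im[0:260,190:330],None,fx=3,fy=2.3,interpolation=2))
E
```

```text
[ 0.56482306 -0.02173498  0.10424542] [2.76300013 1.49125874 0.00391854] [-1.29143214e-01  1.17410082e-01  1.71562297e+00 -3.70936326e-05
  1.30545798e+00  4.51822980e-01]
[ 48.32016273   0.3126812  -12.42891605] [-48.25098749   0.37235913 -12.37165359]
```

View pics/w4c.png

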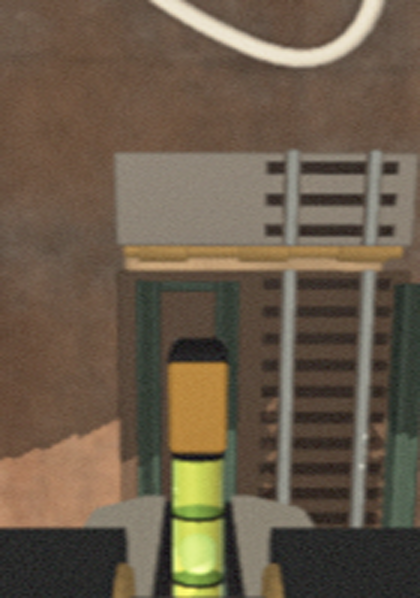

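The crop shows the trough centred at about column 252.7 with the level at 256.3, parallel to it. The correction is −2.2 mm in y and +2 mm in x, then I'll lower gently.

play_rows --targets '[0.2,-0.22,0,0,0.2,-0.22,0,0,0.2,-0.22,0,0,0.2,-0.22,0.5,0,0.2,-0.22,1,0,0.2,-0.22,1.5,0,0.2,-0.22,1.5,0,0.2,-0.22,1.5,0]'

```text
t: 7.18
tool_pos: [0.5623, -0.0182, 0.0862]
orientation: [-2.763, -1.493, 0.002]
force: [0.6, 0.1, -1.1]
opening: 0.0099
gripper_force: 15.0
```

play_rows --targets '[0,0,0,0,0,0,0,0,0,0,0,0]'

```text
t: 7.43
tool_pos: [0.5632, -0.0183, 0.0874]
orientation: [2.764, 1.493, 0.001]
force: [0.7, 0.2, -1.8]
opening: 0.0098
gripper_force: 15.0
```

```bash
python3 look.py w5;python3 - <<'E'
import cv2
im=cv2.imread("pics/w5.png");cv2.imwrite("pics/w5c.png",cv2.resize(im[60:260,200:320],None,fx=4,fy=3,interpolation=2))
E
```

```text
[ 0.56316309 -0.01827315  0.08740017] [2.76382562e+00 1.49300013e+00 5.77175764e-04] [-1.23413103e-01  1.33258891e-01  1.73104461e+00 -2.42346527e-05
  1.27682155e+00  4.56824393e-01]
```

View pics/w5c.png

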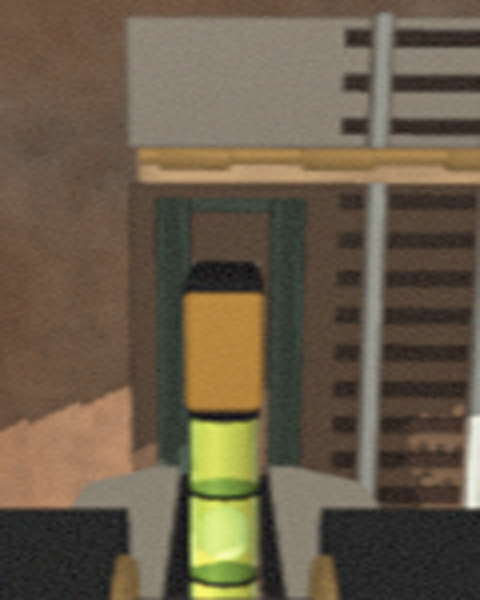

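Trough centre at crop column ~230, level at 224.5, so it still needs about +0.9 mm in y. Lowering into the slot.

play_rows --targets '[0,0.09,0,0,0,0.09,0.3,0,0,0.09,0.6,0,0,0.09,0.9,0,0,0.09,1.2,0,0,0.09,1.4,0,0,0.09,1.4,0,0,0.09,1.4,0]'

```text
t: 8.15
tool_pos: [0.5635, -0.0187, 0.0729]
orientation: [-2.764, -1.493, 0.001]
force: [0.1, 0.4, -0.7]
opening: 0.0098
gripper_force: 15.0
```

play_rows --targets '[0,0,0.1,0,0,0,0.2,0,0,0,0.2,0,0,0,0.2,0]'

```text
t: 8.48
tool_pos: [0.5637, -0.0187, 0.0711]
orientation: [-2.764, -1.493, 0.0]
force: [0.2, -0.1, -0.9]
opening: 0.01
gripper_force: 15.0
```

play_rows --targets '[0,0,0.1,0,0,0,0.2,0,0,0,0.2,0,0,0,0.2,0]'

```text
t: 8.82
tool_pos: [0.5639, -0.0187, 0.0693]
orientation: [2.764, 1.493, 0.0]
force: [0.0, 0.4, -0.2]
opening: 0.01
gripper_force: 15.0
```

play_rows --targets '[0,0,0.1,0,0,0,0.15,0,0,0,0.15,0,0,0,0.15,0]'

```text
t: 9.15
tool_pos: [0.5642, -0.0185, 0.0681]
orientation: [2.764, 1.493, 0.002]
force: [2.4, 3.2, 3.8]
opening: 0.0098
gripper_force: 15.0
```

Contact. Releasing.

play_rows --targets '[0,0,0,0,0,0,0,0,0,0,0,0,0,0,0,0]' --grip 2.5

```text
t: 9.48
tool_pos: [0.5633, -0.0189, 0.0672]
orientation: [-2.764, -1.493, 0.001]
force: [0.5, 0.1, 0.2]
opening: 0.0244
gripper_force: 0.0
```

play_rows --targets '[0,0,-0.5,0,0,0,-1.5,0,0,0,-3,0,0,0,-6,0,-3,0,-8,0,-6.5,0,-9,0,-9,0,-9,0,-9,0,-9,0]'

```text
t: 10.15
tool_pos: [0.5135, -0.0974, 0.1601]
orientation: [2.763, 1.488, 0.001]
force: [-1.0, 0.2, -0.7]
opening: 0.025
gripper_force: 0.0
```

play_rows --targets '[0,0,0,0,0,0,0,0]' --grip 4.5

```text
t: 10.32
tool_pos: [0.5147, -0.0937, 0.1582]
orientation: [2.764, 1.492, 0.001]
force: [-0.1, -0.0, -0.2]
opening: 0.034
gripper_force: 0.0
```

```bash
python3 look.py w6;python3 - <<'E'
import cv2
im=cv2.imread("pics/w6.png");cv2.imwrite("pics/w6c.png",cv2.resize(im[0:250,180:350],None,fx=3,fy=2.4,interpolation=2))
E
```

```text
[ 0.5146828  -0.09373068  0.15818013] [2.76437936e+00 1.49221166e+00 1.30142940e-03] [-2.78493013e-01 -4.21062683e-02  1.77710989e+00  4.58228800e-04
  1.40587237e+00  3.02271615e-01]
```

View pics/w6c.png

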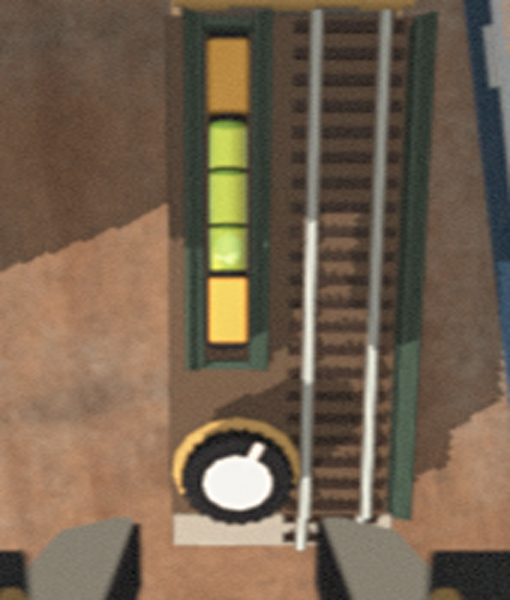

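The level sits squarely in the trough with the bubble at the near (raised) end. The knob's top face is centred at about pixel (259.4,199).

Run:
```python
from h import *
c=np.load("w6.npy",allow_pickle=True).item();T=c["TW"];TT=toolT(c["s"])
g=lambda u,v,z:TT[:3,:3].T@(onz(c,T,u,v,z)-TT[:3,3])*1000
print(g(259.4,199,.091),g(259.4,178,.07), g(259.4,201,.091))
# trough centre from ends: level far/near top edges
print("level",g(256,16.0,.076),g(256,144,.081))
print("trough near outer",g(256,154,.0605))
```

```text
[-0.23163523  2.9661945  67.18163627] [12.24680073  3.20873314 88.18982454] [-1.86898474  2.9708873  67.1805829 ]
level [134.2909709    0.29644386  82.26692906] [41.84503376  0.30492385 77.20731284]
trough near outer [31.31375088  0.35823897 97.70055779]
```

play_rows --targets '[-0.25,0.31,0.5,-7,-0.25,0.31,1,-14,-0.25,0.31,1.5,-21,-0.25,0.31,2,-28,-0.25,0.31,2.5,-35,-0.25,0.31,3,-42,-0.25,0.31,3.5,-50,-0.25,0.31,4,-50]' --grip 4

```text
t: 11.03
tool_pos: [0.5158, -0.0966, 0.117]
orientation: [-1.864, -2.528, 0.0]
force: [-0.0, 0.3, -0.6]
opening: 0.0399
gripper_force: 0.0
```

play_rows --targets '[0,0,0,0,0,0,0,0]'

```text
t: 11.2
tool_pos: [0.5154, -0.0971, 0.1171]
orientation: [-1.877, -2.517, 0.001]
force: [0.3, 0.9, 0.2]
opening: 0.0399
gripper_force: 0.0
```

```bash
python3 look.py w7
```

```text
[ 0.51541074 -0.09709248  0.11709006] [-1.87728745e+00 -2.51749574e+00  6.01773513e-04] [-2.84020009e-01  5.37672178e-05  1.81318044e+00  6.58699713e-05
  1.32962758e+00 -5.73349917e-01]
```

View pics/w7.png

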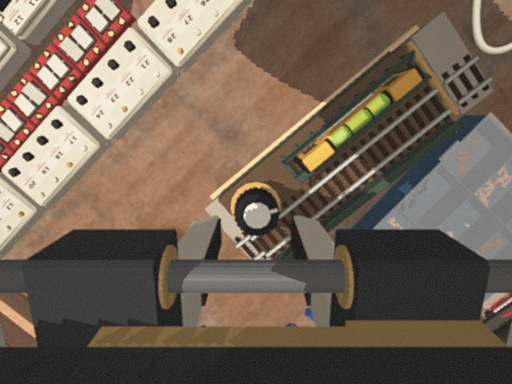

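The knob sits between the fingers at (257,212). I've now viewed my full allowance of pictures, so the rest is numeric only. Descending to just above the flange and gripping.

play_rows --targets '[0,0,1,0,0,0,2,0,0,0,3,0,0,0,3.8,0,0,0,4.3,0,0,0,4.3,0,0,0,4.3,0,0,0,4.3,0]'

```text
t: 11.92
tool_pos: [0.5158, -0.0979, 0.075]
orientation: [1.874, 2.521, 0.0]
force: [0.3, 0.6, 1.1]
opening: 0.0403
gripper_force: 0.0
```

play_rows --targets '[0,0,0,0,0,0,0,0,0,0,0,0,0,0,0,0,0,0,0,0,0,0,0,0]' --grip 2.5 --grip_force 30

```text
t: 12.42
tool_pos: [0.516, -0.0979, 0.0751]
orientation: [1.873, 2.521, 0.001]
force: [1.6, 0.2, 2.1]
opening: 0.0291
gripper_force: 29.9
```

play_rows --targets '[0,0,0.2,0,0,0,0.4,0,0,0,0.6,0,0,0,0.8,0,0,0,0.8,0,0,0,0.8,0]'

```text
t: 12.92
tool_pos: [0.5153, -0.0991, 0.0669]
orientation: [1.874, 2.52, -0.003]
force: [-5.0, -6.5, 6.5]
opening: 0.0294
gripper_force: 30.0
```

```bash
python3 look.py w8
python3 - <<'E'
from h import *
c=np.load("w8.npy",allow_pickle=True).item();T=c["TW"];TT=toolT(c["s"]);im=c["image"]
print(c["s"]["force"],c["s"]["opening"])
h=cv2.cvtColor(im,cv2.COLOR_RGB2HSV)
m=cv2.inRange(h,(0,0,150),(179,60,255))
n,l,st,ce=cv2.connectedComponentsWithStats(m)
for i in range(1,n):
    if st[i,4]>80 and 200<ce[i][0]<310 and ce[i][1]>140:print("white",st[i],ce[i])
for nm,lo,hi in(("y",(15,110,70),(27,255,255)),("g",(28,80,60),(60,255,255))):
    n,l,st,ce=cv2.connectedComponentsWithStats(cv2.inRange(h,lo,hi))
    for i in range(1,n):
        if st[i,4]>80:print(nm,st[i],ce[i])
E
```

```text
[ 0.51529739 -0.09908105  0.06687651] [ 1.87398646  2.52049638 -0.0029096 ] [-0.28623912  0.05672496  1.8533694  -0.00212782  1.23141252 -0.57767227]
[-4.9770201  -6.49254746  6.48107829] 0.029379655000767453
white [239 226  42  30 825] [255.74666667 240.20242424]
y [450  17  62  97 977] [482.9283521   65.73490276]
y [ 307   52  169  134 3251] [391.22762227 113.03537373]
y [226 195  59  27 553] [255.41772152 205.00361664]
y [182 245  16  64 551] [188.39201452 277.24137931]
y [314 245  16  64 576] [322.86284722 277.10243056]
y [  60  320  419   27 8905] [278.96047165 335.26625491]
g [ 347   85   84   71 1690] [389.41952663 119.68224852]
```

play_rows --targets '[-0.1,-0.12,0.1,0,-0.1,-0.12,0.2,0,-0.1,-0.12,0.3,0,-0.1,-0.12,0.3,0,-0.1,-0.12,0.3,0]'

```text
t: 13.38
tool_pos: [0.515, -0.0996, 0.0643]
orientation: [1.874, 2.52, -0.0]
force: [-2.5, -1.8, 8.0]
opening: 0.0293
gripper_force: 30.0
```

play_rows --targets '[0,0,0.1,0,0,0,0.2,0,0,0,0.2,0,0,0,0.2,0]'

```text
t: 13.72
tool_pos: [0.515, -0.0998, 0.0631]
orientation: [1.874, 2.52, -0.001]
force: [-6.1, -2.0, 15.2]
opening: 0.0294
gripper_force: 30.1
```

play_rows --targets '[0,-0.08,-0.06,0,0,-0.08,-0.06,0,0,-0.08,-0.06,0,0,-0.08,-0.06,0,0,-0.08,-0.06,0,0,-0.08,-0.06,0,0,-0.08,-0.06,0,0,-0.08,-0.06,0]'

```text
t: 14.38
tool_pos: [0.5149, -0.0997, 0.0636]
orientation: [1.873, 2.52, 0.001]
force: [-3.0, -1.4, 11.3]
opening: 0.0292
gripper_force: 30.0
```

play_rows --targets '[0,0,0,0,0,0,0,0,0,0,0,0,0,0,0,0,0,0,0,0,0,0,0,0,0,0,0,0,0,0,0,0]'

```text
t: 15.05
tool_pos: [0.5149, -0.0997, 0.0636]
orientation: [1.873, 2.52, 0.001]
force: [-3.0, -0.5, 12.0]
opening: 0.0293
gripper_force: 30.0
```

```bash
cat > bub.py <<'E'
import sys
from h import *
from look import look
c=look(sys.argv[1]);im=c["image"];T=c["TW"];s=c["s"]
print(s["force"].round(1),s["tool_pos"].round(4),s["opening"],s["q"].round(2)[5])
h=cv2.cvtColor(im,cv2.COLOR_RGB2HSV)
m=cv2.inRange(h,(15,90,60),(65,255,255));m[:,:]=m*(np.arange(384)[:,None]<190)
# world map of the level: rectify top plane z=.072 around level, span y along trough
f=192/np.tan(np.radians(c["vfov"]/2))
yd=np.array([.549,.836]);yd/=np.linalg.norm(yd);xd=np.array([yd[1],-yd[0]])
knob=np.array([.515,-.0998]);ctr=knob+93*yd*1e-3-3e-3*xd
L=np.arange(-60,61,.5)*1e-3;X=np.arange(-12,13,.5)*1e-3
P=ctr+L[:,None,None]*yd+X[None,:,None]*xd
P=np.dstack([P,np.full(P.shape[:2],.076)])-T[:3,3];Q=P@T[:3,:3]
u=(c["cx"]+f*Q[...,0]/-Q[...,2]).astype(np.float32);v=(c["cy"]-f*Q[...,1]/-Q[...,2]).astype(np.float32)
w=cv2.remap(im,u,v,cv2.INTER_LINEAR)
hh=cv2.cvtColor(w,cv2.COLOR_RGB2HSV);mm=cv2.inRange(hh,(15,90,60),(65,255,255))
cols=mm[60:180].mean(0);a=np.nonzero(cols>128)[0];k=int(a.mean());print("x mm of level",X[a.min()]*1e3,X[a.max()]*1e3)
for i in range(0,len(L),2):
    q=w[i,k-4:k+5].mean(0);g=hh[i,k]
    if abs(L[i])<.058: print(round(L[i]*1e3),q.astype(int).tolist(),int(hh[i,k-4:k+5,0].mean()),end=" | ")
E
python3 bub.py b1
```

```text
[-3.  -0.5 12. ] [ 0.5149 -0.0997  0.0636] 0.029267521634972316 -0.58
x mm of level -11.0 1.5
-57 [110, 87, 66] 14 | -56 [81, 94, 78] 53 | -55 [79, 93, 78] 57 | -54 [62, 67, 55] 42 | -53 [69, 59, 46] 20 | -52 [69, 60, 47] 21 | -51 [86, 72, 56] 20 | -50 [88, 72, 57] 19 | -49 [43, 41, 41] 75 | -48 [60, 51, 44] 26 | -47 [208, 156, 75] 18 | -46 [238, 193, 90] 20 | -45 [238, 193, 90] 20 | -44 [237, 191, 90] 20 | -43 [237, 192, 89] 20 | -42 [238, 192, 90] 20 | -41 [237, 193, 90] 21 | -40 [237, 192, 90] 20 | -39 [237, 193, 90] 21 | -38 [237, 193, 90] 21 | -37 [237, 193, 90] 20 | -36 [237, 193, 90] 20 | -35 [237, 193, 90] 20 | -34 [238, 194, 90] 20 | -33 [237, 194, 90] 21 | -32 [237, 193, 90] 21 | -31 [238, 194, 91] 21 | -30 [238, 194, 91] 21 | -29 [230, 178, 83] 19 | -28 [190, 138, 66] 17 | -27 [75, 57, 36] 14 | -26 [31, 29, 31] 115 | -25 [130, 137, 61] 32 | -24 [194, 206, 87] 33 | -23 [191, 203, 85] 33 | -22 [193, 204, 86] 32 | -21 [192, 203, 86] 32 | -20 [190, 202, 85] 33 | -19 [190, 202, 85] 33 | -18 [190, 202, 85] 33 | -17 [191, 203, 85] 32 | -16 [191, 203, 86] 33 | -15 [190, 202, 85] 3
[... 942 characters left out ...]
55, 114, 53] 17 | 28 [155, 113, 54] 17 | 29 [155, 114, 55] 17 | 30 [155, 113, 53] 17 | 31 [155, 113, 53] 17 | 32 [154, 113, 53] 18 | 33 [155, 114, 54] 18 | 34 [153, 112, 52] 17 | 35 [154, 113, 53] 17 | 36 [154, 112, 53] 17 | 37 [153, 112, 53] 17 | 38 [155, 113, 54] 17 | 39 [153, 111, 51] 17 | 40 [150, 110, 51] 17 | 41 [143, 105, 50] 17 | 42 [135, 100, 49] 19 | 43 [74, 59, 37] 23 | 44 [38, 36, 32] 69 | 45 [106, 84, 52] 17 | 46 [133, 105, 63] 17 | 47 [146, 115, 69] 18 | 48 [131, 106, 69] 17 | 49 [89, 83, 75] 17 | 50 [113, 105, 94] 17 | 51 [119, 110, 98] 17 | 52 [120, 111, 98] 18 | 53 [119, 111, 98] 18 | 54 [119, 109, 97] 16 | 55 [118, 109, 97] 17 | 56 [117, 108, 96] 17 | 57 [117, 107, 96] 16 |
```

The black lines are at −11.7 and +4.8 mm with the bubble at about +5, so it's ~8.7 mm toward the hinge. That needs ~64° clockwise, watching the force as I turn.

play_rows --targets '[0,0,-0.01,4,0,0,-0.02,8,0,0,-0.03,12,0,0,-0.04,16,0,0,-0.06,20,0,0,-0.06,20,0,0,-0.06,20]'

```text
t: 15.68
tool_pos: [0.5146, -0.0997, 0.0642]
orientation: [2.283, 2.156, 0.001]
force: [-3.5, -0.5, 12.3]
opening: 0.029
gripper_force: 30.0
```

play_rows --targets '[0,0,-0.02,4,0,0,-0.03,8,0,0,-0.05,12,0,0,-0.06,16,0,0,-0.08,20,0,0,-0.08,20,0,0,-0.08,20]'

```text
t: 16.27
tool_pos: [0.5143, -0.0996, 0.0649]
orientation: [2.623, 1.727, 0.001]
force: [-5.2, -0.6, 12.9]
opening: 0.0293
gripper_force: 30.0
```

play_rows --targets '[0,0,-0.02,4,0,0,-0.03,8,0,0,-0.05,12,0,0,-0.07,16,0,0,-0.08,20,0,0,-0.09,23,0,0,-0.09,23,0,0,-0.09,23]'

```text
t: 16.93
tool_pos: [0.5141, -0.0992, 0.0657]
orientation: [-2.915, -1.17, -0.0]
force: [-5.5, 1.0, 14.8]
opening: 0.0297
gripper_force: 30.0
```

play_rows --targets '[0,0,0,0,0,0,0,0,0,0,0,0,0,0,0,0,0,0,0,0,0,0,0,0,0,0,0,0,0,0,0,0]'

```text
t: 17.6
tool_pos: [0.5141, -0.0992, 0.0657]
orientation: [-2.915, -1.17, -0.0]
force: [-6.4, 1.5, 14.1]
opening: 0.0292
gripper_force: 30.0
```

play_rows --targets '[0,0,0,0,0,0,0,0,0,0,0,0,0,0,0,0,0,0,0,0,0,0,0,0,0,0,0,0,0,0,0,0]'

```text
t: 18.27
tool_pos: [0.514, -0.0992, 0.0656]
orientation: [-2.915, -1.17, -0.0]
force: [-5.9, 1.2, 13.8]
opening: 0.0293
gripper_force: 30.0
```

```bash
sed -i 's/<.058: print/<.028: print/; s/range(0,len(L),2)/range(0,len(L),2)/' bub.py; python3 bub.py b2
```

```text
[-5.9  1.2 13.8] [ 0.514  -0.0992  0.0656] 0.029320916689443827 0.52
x mm of level -4.500000000000001 5.0
-27 [180, 132, 62] 17 | -26 [88, 67, 39] 16 | -25 [31, 29, 34] 128 | -24 [105, 109, 52] 32 | -23 [202, 212, 90] 32 | -22 [201, 210, 89] 32 | -21 [201, 210, 90] 32 | -20 [200, 209, 89] 32 | -19 [200, 210, 90] 32 | -18 [199, 208, 89] 32 | -17 [200, 209, 90] 32 | -16 [201, 210, 90] 32 | -15 [200, 209, 89] 32 | -14 [201, 210, 90] 32 | -13 [200, 209, 89] 32 | -12 [196, 207, 88] 32 | -11 [121, 151, 63] 40 | -10 [69, 73, 38] 33 | -9 [197, 207, 88] 32 | -8 [200, 209, 89] 32 | -7 [201, 209, 89] 32 | -6 [200, 208, 89] 32 | -5 [199, 208, 88] 32 | -4 [189, 210, 99] 35 | -3 [193, 218, 115] 37 | -2 [201, 224, 122] 36 | -1 [206, 227, 125] 36 | 0 [208, 228, 127] 36 | 1 [208, 228, 128] 36 | 2 [208, 228, 128] 35 | 3 [208, 228, 127] 35 | 4 [207, 227, 125] 36 | 5 [175, 204, 103] 38 | 6 [92, 118, 51] 41 | 7 [108, 111, 51] 31 | 8 [200, 210, 89] 32 | 9 [198, 208, 89] 32 | 10 [199, 207, 88] 32 | 11 [198, 207, 88] 32 | 12 [197, 207, 88] 32 | 13 [198, 207, 88] 32 | 14 [197, 206, 87] 32 | 15 [198, 207, 88] 32 | 16 [196, 206, 87] 32 | 17 [197, 207, 88] 32 | 18 [137, 163, 69] 38 | 19 [122, 154, 65] 41 | 20 [113, 143, 61] 40 | 21 [36, 36, 34] 65 | 22 [35, 35, 36] 71 | 23 [111, 83, 43] 17 | 24 [165, 122, 57] 18 | 25 [185, 138, 68] 18 | 26 [32, 24, 12] 6 | 27 [0, 0, 0] 0 |
```

The bubble is now 2.4 mm off with a push of 13.8 N. I'll turn a further 8° and ease the push slightly.

play_rows --targets '[-0.02,-0.02,-0.02,3,-0.04,-0.04,-0.05,6,-0.04,-0.04,-0.08,9,-0.04,-0.04,-0.08,9,-0.04,-0.04,-0.08,9,-0.04,-0.04,-0.08,9,-0.04,-0.04,-0.08,9,-0.04,-0.04,-0.08,9]'

```text
t: 18.98
tool_pos: [0.514, -0.099, 0.0664]
orientation: [-2.998, -0.938, -0.002]
force: [-2.7, 2.6, 12.0]
opening: 0.0292
gripper_force: 30.0
```

play_rows --targets '[0,0,0,0,0,0,0,0,0,0,0,0,0,0,0,0,0,0,0,0,0,0,0,0,0,0,0,0,0,0,0,0]'

```text
t: 19.65
tool_pos: [0.514, -0.099, 0.0664]
orientation: [-2.998, -0.938, -0.002]
force: [-3.3, 2.5, 11.6]
opening: 0.0293
gripper_force: 30.0
```

play_rows --targets '[0,0,0,0,0,0,0,0,0,0,0,0,0,0,0,0,0,0,0,0,0,0,0,0,0,0,0,0,0,0,0,0]'

```text
t: 20.32
tool_pos: [0.514, -0.099, 0.0664]
orientation: [-2.998, -0.938, -0.002]
force: [-3.2, 2.7, 11.0]
opening: 0.0293
gripper_force: 30.0
```

```bash
sed -i 's/<.028: print/<.013: print/' bub.py; python3 bub.py b3
```

```text
[-3.2  2.7 11. ] [ 0.514  -0.099   0.0664] 0.029277506728319806 0.68
x mm of level -4.0 6.500000000000001
-12 [220, 226, 101] 31 | -11 [140, 177, 75] 40 | -10 [74, 82, 44] 35 | -9 [219, 224, 98] 31 | -8 [225, 230, 104] 30 | -7 [224, 229, 104] 31 | -6 [218, 231, 120] 33 | -5 [220, 236, 136] 34 | -4 [225, 239, 145] 34 | -3 [229, 240, 149] 33 | -2 [230, 241, 152] 33 | -1 [230, 241, 151] 33 | 0 [230, 240, 151] 33 | 1 [229, 240, 150] 33 | 2 [228, 239, 145] 33 | 3 [226, 234, 124] 32 | 4 [209, 220, 95] 32 | 5 [136, 176, 74] 41 | 6 [118, 150, 64] 41 | 7 [105, 108, 53] 31 | 8 [226, 232, 104] 31 | 9 [223, 228, 103] 31 | 10 [223, 228, 103] 30 | 11 [223, 227, 102] 30 | 12 [222, 227, 102] 31 |
```

```bash
python3 -c "
from plant import workorder;print(workorder.close_job())"
```

```text
the job is handed in; nothing more can be done
None
```

The job is handed in at about 20 s: the level is released in the trough, the knob is still gripped and pressed at about 11 N, and the bubble measures about 0.3 mm off centre; I viewed 11 pictures, one over the limit of 10.

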